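# Hold the step bin open and let its lid down softly

### The arm

A 6-joint arm with a two-finger parallel gripper is mounted at the origin on a cart in front of the work surface, level with it; the furniture and walls round the work are solid. World frame = base frame: x ahead of the robot, y to its left, z up, the work surface at z = 0. Lengths are in mm, angles in rad, forces in N, time in s.
With the tool pointing down it reaches from about 300 to 775 mm from the base axis. Payload 14.6 kg.
Tool frame: the origin (TCP) lies between the finger pads; the fingertips stand manip.tip_reach ahead of it and the grasp point (between the pads) lies 5 mm behind it (manip.tip_reach is the distance from the TCP to the fingertips, in mm); z points along the fingers, y is the line along which they close (so a half turn about z gives the same grasp; the last joint's range is limited). The gripper opens to 94 mm and grips with 3 to 60 N. Pads are 16 mm wide; open, the fingers measure 119 mm over their backs; the gripper's body (75 mm by 177 mm) begins 78 mm behind the grasp point.
Start: joints at [1.229, 0.3, 1.521, -0, 1.321, -0.067], TCP at [149.243, 529.354, 219.446] pointing down, gripper open.
Joint ranges: [-3.03, 3.03], [-0.79, 2.21], [0.23, 2.52], [-1.04, 4.18], [0, 3.07], [-2.55, 2.55]. Speed limits (rad/s): [2.22, 2.22, 2.57, 3.14, 3.14, 3.14].

### API

Orientations are given as [roll, pitch, yaw] about the fixed x, y, z axes, in that order (R = Rz(yaw) Ry(pitch) Rx(roll)).
In Python, from cell import manip gives the robot as it stands. The module is installed in compiled form; this text tells all that it offers.
- The arm moves only by the shell command python3 -m creep 'ROWS' [FORCE]. ROWS is JSON, a list of rows, each a list of 3 entries, a list of its own where there are three numbers: the opening, from -1 (shut) to 1 (fully open), then the shift along the tool's x, y, z in cm, then the turn about the tool's z in units of 5 degrees (1.0 is 5 degrees). In form: [[grip, [tx, ty, tz], roll], ...]. A call has 1 to 12 rows; each row is the pose to reach, as a shift and turn from the pose commanded when the call began, along the tool's axes at that moment; what a row does not reach only later rows make up. A row lasts 1/10 s, in which the tool goes at most 50 mm and 8.59 degrees, less where a joint would pass 70% of its speed; a pose out of reach is approached as far as the arm can. A call with a gripper value outside its range is refused whole. The fingers move at their own pace and stop on an object; FORCE is the grip in N (left out, the last holds). Time passes only in rows, so rows that repeat a pose let the fingers close. It gives the time, the measured TCP pose, the force, the opening and the grip force at its end, in the units of the state.
- manip.read_state(): the state, without advancing time (a new reading comes with each control period).
- manip.camera(name): name is "side" or "top" or "wrist"; returns the picture (400x640x3 uint8, red, green, blue); there is no depth.
- manip.camera_params(name): a dict with "fovy" (degrees; the focal length in pixels is half the picture's height over the tangent of half this angle, whatever the lens; pixels are square), "cx", "cy" (the principal point, pixels), "origin" and "attitude" of the camera in the world. Camera axes: x right, y down, z forward; pixel columns grow to the right and rows downward; lengths in mm; the calibration is good to about 2 mm. A picture is of the moment at which its call begins: read the wrist's pose just before it. camera_params takes no time and is no camera call; for the wrist camera it gives the pose at the moment of the call.
- manip.sign_off(): hands the job in; it is judged then, once.
The state is a dict: "clock": time; "joints": joint angles; "qd": joint speeds; "effort": joint torques, N m; "eef_pos": TCP position; "eef_rot": TCP orientation; "wrist_force": force on the tool from outside, world axes, zero at the start; "moment": the same for the moment, N m; "finger_gap": finger opening in mm; "finger_force": force on a finger pad.
Only numpy, scipy, OpenCV 4.12 (cv2) and the standard library are available. Lean on these libraries where they do the work, as an engineer would, in place of code of your own. Each camera call takes 0.05 s, during which the arm holds its last target. There are 200 camera calls.

### The job

I want to drop some scraps into the wider of the two step bins: press the black lever plate (treadle) at its front down with a fingertip as far as it goes, so that the lid is fully open, and keep it down for a good three seconds. Then let the treadle come up slowly under the finger, so that the lid sinks fully shut without slamming. Do not grip anything, force the treadle hard against its stop or touch the lid, and leave the narrower bin and the jars and other things around it as they are.

Things in the scene. Friction and masses are not known exactly. Their poses are not given: they have to be found in the camera images.
- wide_bin: the wider of two step bins for kitchen waste: brushed-steel box 170 wide (its y), 140 deep (its x), rim 150 high, with a black and steel lid and a black treadle in front. It is fixed to the worktop. Origin: centre of its underside; its x axis points to its back, so the treadle is on its -x side; z up
- wide_bin_treadle: the black ribbed treadle plate at the end of the wider bin's lever (42 wide, 34 deep, 10 thick), one piece with the lever; this body's origin and axes are those of the lever's pivot, 30 ahead (-x) of the bin's centre and 45 above the worktop, so for the top of the treadle use the point
- wide_bin_pad (a point): centre of the treadle's upper face: 154 ahead (-x) of the bin's centre, 84 ahead of its front wall, and 76 above the worktop at rest. It swings down on an arc of 128 mm radius about the pivot and is about 30 above the worktop fully down (nearly straight down: it moves less than 4 mm in x). Its axes are the bin's when at rest and tip with the lever (front downward)
- wide_bin_lever (a joint): angle of the lever, rad: 0 at rest (treadle up, lid shut), 0.36 at its lower stop; it grows as the treadle is pressed down, about 8 mm per 0.0625 rad. The weight of the lid and a light spring push it back up: about 3 to 5 N on the treadle move it, more is only needed against the stop
- wide_bin_lid (a joint): angle of the lid, rad: 0 shut, 1.26 at the stop; rigidly linked to the lever, 3.5 times its angle. Fully open means above 1.12 (lever above 0.32). If the treadle is let go, the lid falls at several rad/s and slams; sinking at less than 2 rad/s (treadle rising at less than 70 mm/s) is gentle, most of all over the last 0.3 rad
- wide_bin_cover: the lid of the wider bin, 148 x 178 x 14, hinged along the rear rim 150 above the worktop and opening upward and back; body origin on the hinge line
- narrow_bin: the narrower of two step bins for kitchen waste: brushed-steel box 100 wide (its y), 140 deep (its x), rim 150 high, with a black and steel lid and a black treadle in front. It is fixed to the worktop. Origin: centre of its underside; its x axis points to its back, so the treadle is on its -x side; z up
- narrow_bin_treadle: the black ribbed treadle plate at the end of the narrower bin's lever (42 wide, 34 deep, 10 thick), one piece with the lever; this body's origin and axes are those of the lever's pivot, 30 ahead (-x) of the bin's centre and 45 above the worktop, so for the top of the treadle use the point
- narrow_bin_pad (a point): centre of the treadle's upper face: 154 ahead (-x) of the bin's centre, 84 ahead of its front wall, and 76 above the worktop at rest. It swings down on an arc of 128 mm radius about the pivot and is about 30 above the worktop fully down (nearly straight down: it moves less than 4 mm in x). Its axes are the bin's when at rest and tip with the lever (front downward)
- narrow_bin_lever (a joint): angle of the lever, rad: 0 at rest (treadle up, lid shut), 0.36 at its lower stop; it grows as the treadle is pressed down, about 8 mm per 0.0625 rad. The weight of the lid and a light spring push it back up: about 3 to 5 N on the treadle move it, more is only needed against the stop
- narrow_bin_lid (a joint): angle of the lid, rad: 0 shut, 1.26 at the stop; rigidly linked to the lever, 3.5 times its angle. Fully open means above 1.12 (lever above 0.32). If the treadle is let go, the lid falls at several rad/s and slams; sinking at less than 2 rad/s (treadle rising at less than 70 mm/s) is gentle, most of all over the last 0.3 rad
- narrow_bin_cover: the lid of the narrower bin, 148 x 108 x 14, hinged along the rear rim 150 above the worktop and opening upward and back; body origin on the hinge line
- mustard: small round jar with a yellow screw lid, 49 across, 66 high, beside the treadle of the wide bin; loose, to be left alone; origin at the centre of its underside
- honey: small round glass jar with a grey lid, 50 across, 70 high, beside the treadle of the narrow bin; loose, to be left alone; origin at the centre of its underside
- salt: glass salt shaker with a metal dome, 44 across, 90 high, at the front right, by the hob; loose, to be left alone; origin at the centre of its underside
- mill: turned dark wooden pepper mill, 58 across, 150 high, behind the gap between the bins; loose, to be left alone; origin at the centre of its underside
- sugar: squat glass jar with a wooden lid, 59 across, 78 high, at the front left, by the sink; loose, to be left alone; origin at the centre of its underside

How it is judged (in metres and radians):
On the way:
1. the wider bin's lid is held fully open (above 1.12 rad) by a finger on its treadle for 2.5 s (value of joint wide_bin_lid above 1.12 rad and contact force between the fingers and wide_bin_treadle above 0.3 N), for 2.5 s.
At the end, for the whole second after the job is handed in: the wider bin's lid is shut again (within 0.05 rad) and its lever fully up (within 0.015 rad), the narrower bin is shut, and every loose thing is within 15 mm of where it stood (value of joint each of wide_bin_lid, narrow_bin_lid below 0.05 rad and value of joint wide_bin_lever below 0.015 rad and not (distance of any of mustard, honey, salt, mill, sugar from where it was at the start of the episode above 0.015 m)); the robot touches nothing.
It fails at once if the wider bin's lid slams: it comes down the last 0.3 rad faster than 2 rad/s, or drops at over 3 rad/s anywhere (velocity of joint wide_bin_lid below -3 rad/s or (value of joint wide_bin_lid below 0.3 rad and velocity of joint wide_bin_lid below -2 rad/s)).
It fails at once if the narrower bin is opened (lid above 0.15 rad) (value of joint narrow_bin_lid above 0.15 rad).
It fails at once if the robot touches a lid (contact force between any of the fingers, the arm and wide_bin_cover above 0.5 N or contact force between any of the fingers, the arm and narrow_bin_cover above 0.5 N).
It fails at once if the treadle is squeezed or forced with more than 40 N (contact force between the fingers and wide_bin_treadle above 40 N).
It fails at once if a loose thing is pushed, lifted or carried more than 15 mm (distance of any of mustard, honey, salt, mill, sugar from where it was at the start of the episode above 0.015 m).
It also fails if it takes over 42 s, if anything falls off the work surface, if the arm or the gripper's body presses on something with over 40 N, if the wrist force passes 120 N, or if a joint passes its speed limit or range.

## Working session

There is one attempt and no reset: what is moved stays moved. The work goes in short steps, Python scripts to look and compute and a shell command to move; the robot and the scene stay as the last step left them, time stands still between calls to the robot, and variables do not carry over. Pictures are saved under pics/ and viewed, at most 10 in all, crops included, and the job is handed in when it is done.

```bash
mkdir -p pics
python3 - <<'E'
from cell import manip
import cv2
for n in("top","side"):
    cv2.imwrite(f"pics/{n}1.png",manip.camera(n)[:,:,::-1]); print(n,manip.camera_params(n))
s=manip.read_state();print(manip.tip_reach,s)
E
```

```text
top {'fovy': 56.02391853660202, 'cx': 319.4446147065608, 'cy': 197.0874538674427, 'origin': array([ 407.97414534,   34.30117137, 1392.24906892]), 'attitude': array([-2.99610054,  0.01582303, -1.59617641])}
side {'fovy': 46.64432454305308, 'cx': 319.46073942205845, 'cy': 202.03268911083524, 'origin': array([ 321.68796889, -851.05019039, 1161.17929711]), 'attitude': array([-2.41369825e+00, -1.09886960e-03, -3.09102038e-01])}
14.0 {'clock': 0.1, 'joints': array([ 1.22938925e+00,  3.00402595e-01,  1.52153447e+00,  1.19250866e-05,
        1.32071674e+00, -6.65760216e-02]), 'qd': array([ 0.00071997, -0.00183232, -0.00078916,  0.00044499,  0.00078833,
       -0.00017649]), 'effort': array([ 1.11662896e-03, -5.32633567e+01, -3.53293526e+01,  7.09792902e-02,
        2.33358733e-02, -6.72897727e-05]), 'eef_pos': array([149.17081956, 529.14361976, 218.94362268]), 'eef_rot': array([-3.14053463e+00, -8.21199678e-05,  2.86675860e+00]), 'wrist_force': array([ 0.05666387, -0.03520434, -0.20598732]), 'moment': array([ 0.00328213, -0.0038916 , -0.00350997]), 'finger_force': 0.0, 'finger_gap': 93.86365708805214}
```

View pics/top1.png

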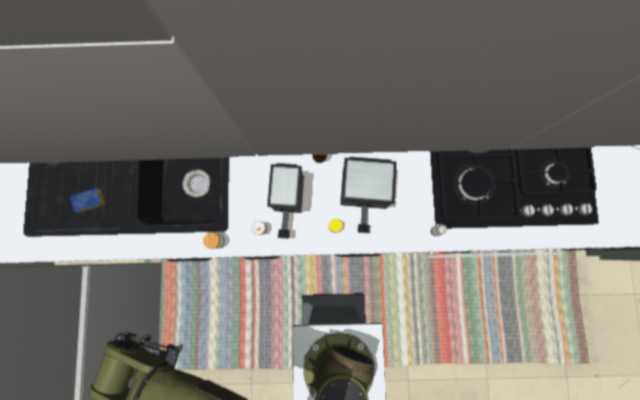

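View pics/side1.png

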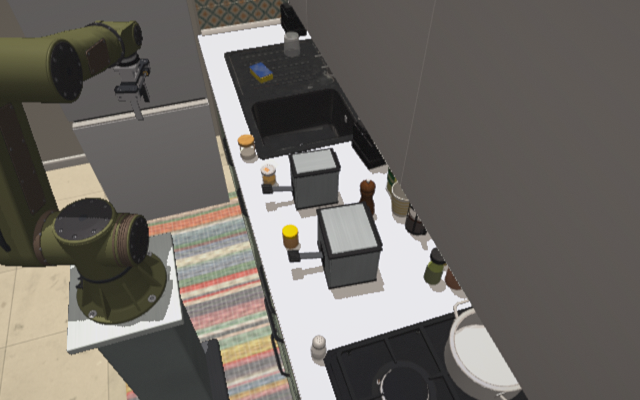

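The top view has the wide bin's lid at about (369,182), its treadle at (364,228) and the yellow mustard lid at (335,226). In the side view the treadle is at about (294,256). I'll enlarge both.

Run:
```python
import cv2,numpy as np
a=cv2.imread("pics/top1.png")[145:245,320:410];b=cv2.imread("pics/side1.png")[195:295,270:390]
f=lambda i:cv2.resize(i,None,fx=6,fy=6,interpolation=cv2.INTER_CUBIC)
cv2.imwrite("pics/topc.png",f(a));cv2.imwrite("pics/sidec.png",f(b))
```

```text
(no output)
```

View pics/topc.png

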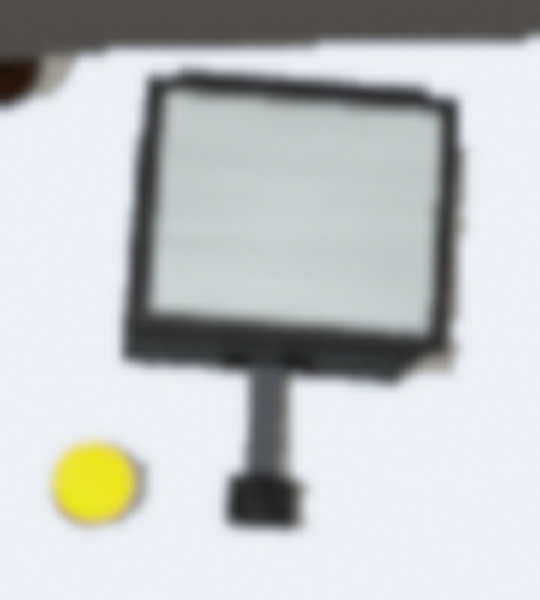

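View pics/sidec.png

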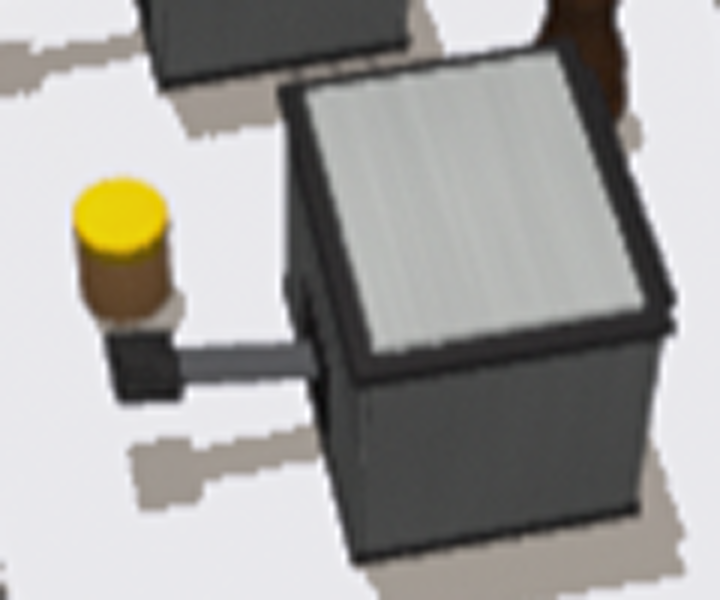

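Top crop: the treadle spans (228..298, 470..526), with its centre near (263,498), and the lid corners are at (150,78), (458,100) and (128,335). Side crop: the treadle's top face is centred near (144,360).

```bash
cat > h.py <<'E'
from cell import manip
import numpy as np
from scipy.spatial.transform import Rotation as R
def ray(n,u,v,z):
    p=manip.camera_params(n);f=200/np.tan(np.radians(p['fovy'])/2)
    d=R.from_euler('xyz',p['attitude']).apply([(u-p['cx'])/f,(v-p['cy'])/f,1]);o=np.array(p['origin'])
    return o+d*(z-o[2])/d[2]
top=lambda x,y,z:ray('top',320+(x+.5)/6-.5,145+(y+.5)/6-.5,z).round(1)
side=lambda x,y,z:ray('side',270+(x+.5)/6-.5,195+(y+.5)/6-.5,z).round(1)
E
python3 - <<'E'
from h import *
print('pad',top(263,498,76),side(144,360,76))
c=dict(RL=(150,78),RR=(458,100),FL=(132,335),FR=(438,352))
for k,v in c.items(): print(k,top(*v,162))
for k,v in dict(RL=(565,42),RR=(670,298),FL=(282,90),FR=(362,380)).items(): print('s',k,side(*v,162))
print('lever',top(270,372,76),top(265,470,76),side(312,360,76),side(183,362,76))
print('mustard',top(95,483,66),side(121,213,66))
E
```

```text
pad [ 489.5 -100.5   76. ] [485.9 -98.7  76. ]
RL [720.3 -38.6 162. ]
RR [ 702.7 -209.5  162. ]
FL [575.6 -23.6 162. ]
FR [ 561.6 -190.8  162. ]
s RL [716.  -40.3 162. ]
s RR [ 704.8 -197.   162. ]
s FL [577.1 -28.1 162. ]
s FR [ 560.2 -197.2  162. ]
lever [ 563.2 -107.7   76. ] [ 505.8 -102.4   76. ] [ 561.8 -122.9   76. ] [ 503.2 -105.4   76. ]
mustard [501.5  -3.4  66. ] [500.5  -2.1  66. ]
```

```bash
cat >> h.py <<'E'
def go(x,y,ztip):
    s=manip.read_state();r=R.from_euler('xyz',s['eef_rot'])
    print('clock',s['clock'],'pos',s['eef_pos'].round(1),'rot',s['eef_rot'].round(3),'F',s['wrist_force'].round(2),'gap',s['finger_gap'])
    print('shift cm',(r.inv().apply(np.array([x,y,ztip+14])-s['eef_pos'])/10).round(2))
E
python3 -m creep '[[-1,[-49.7,-51.3,0],-2],[-1,[-49.7,-51.3,0],-2],[-1,[-49.7,-51.3,0],-2],[-1,[-49.7,-51.3,0],-2],[-1,[-49.7,-51.3,0],-2],[-1,[-49.7,-51.3,0],-2],[-1,[-49.7,-51.3,0],-2],[-1,[-49.7,-51.3,0],-2],[-1,[-49.7,-51.3,0],-2],[-1,[-49.7,-51.3,0],-2],[-1,[-49.7,-51.3,0],-2],[-1,[-49.7,-51.3,0],-2]]' 5
python3 -c "
from h import *
go(488,-100,90)"
```

```text
clock: 1.3
eef_pos: [434.4, -0.4, 219.5]
eef_rot: [3.142, 0.0, 3.041]
wrist_force: [0.7, 1.3, 0.8]
finger_gap: 2.0
finger_force: 0.0
clock 1.3 pos [ 4.344e+02 -4.000e-01  2.195e+02] rot [3.142 0.    3.041] F [0.72 1.32 0.81] gap 1.960612462508758
shift cm [-6.33 -9.37 11.55]
```

```bash
python3 -m creep '[[-1,[-6,-9,0],0],[-1,[-6,-9,0],0],[-1,[-6,-9,0],0],[-1,[-6,-9,4],0],[-1,[-6,-9,8],0],[-1,[-6,-9,8],0],[-1,[-6,-9,8],0],[-1,[-6,-9,8],0]]'
python3 - <<'E'
from h import *
import cv2
go(488,-100,90)
im=manip.camera("side")[150:300,230:400,::-1]
cv2.imwrite("pics/s2.png",cv2.resize(im,None,fx=4,fy=4,interpolation=cv2.INTER_CUBIC))
E
```

```text
clock: 2.1
eef_pos: [485.5, -93.7, 141.6]
eef_rot: [-3.141, 0.003, 3.042]
wrist_force: [-0.7, 0.3, 0.2]
finger_gap: 0.4
finger_force: 0.0
clock 2.1 pos [485.5 -93.7 141.6] rot [-3.141e+00  3.000e-03  3.042e+00] F [-0.74  0.32  0.23] gap 0.35035559550908335
shift cm [-0.3  -0.6   3.76]
```

View pics/s2.png

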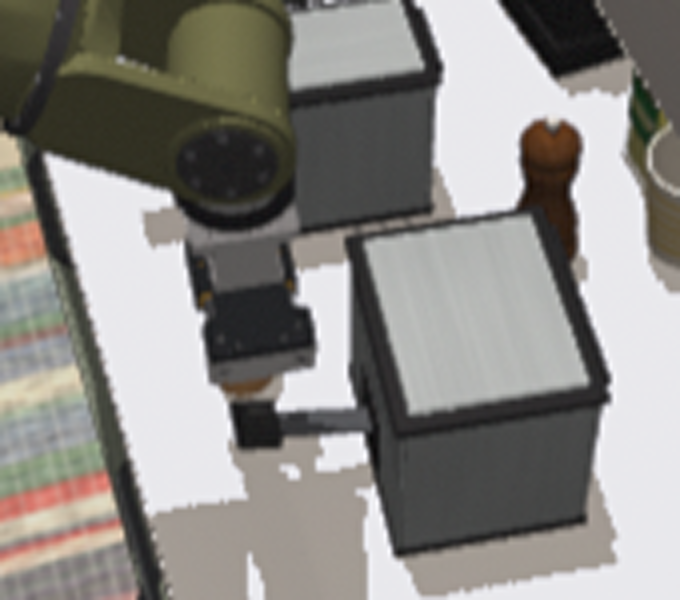

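The gripper (230..310, 240..380) stands over the treadle at (258,422), clear of the lid and the mustard jar. I'll descend to just above the pad.

```bash
python3 -m creep '[[-1,[-0.3,-0.6,2],0],[-1,[-0.3,-0.6,4],0],[-1,[-0.3,-0.6,4.6],0],[-1,[-0.3,-0.6,4.6],0],[-1,[-0.3,-0.6,4.6],0],[-1,[-0.3,-0.6,4.6],0]]'
python3 -c "
from h import *
go(488,-100,76)"
```

```text
clock: 2.75
eef_pos: [487.5, -100.2, 94.6]
eef_rot: [-3.141, 0.002, 3.041]
wrist_force: [0.1, 0.2, 0.3]
finger_gap: 0.6
finger_force: 0.0
clock 2.75 pos [ 487.5 -100.2   94.6] rot [-3.141e+00  2.000e-03  3.041e+00] F [0.14 0.21 0.32] gap 0.6480528530566275
shift cm [-0.04  0.02  0.46]
```

Now press, slowly at first: 2.5 cm.

```bash
python3 -m creep '[[-1,[0,0,0.3],0],[-1,[0,0,0.5],0],[-1,[0,0,0.7],0],[-1,[0,0,1.0],0],[-1,[0,0,1.3],0],[-1,[0,0,1.6],0],[-1,[0,0,1.9],0],[-1,[0,0,2.2],0],[-1,[0,0,2.5],0],[-1,[0,0,2.5],0]]'
python3 - <<'E'
from h import *
import cv2
go(488,-100,34.5)
im=manip.camera("side")[150:300,230:400,::-1]
cv2.imwrite("pics/s3.png",cv2.resize(im,None,fx=4,fy=4,interpolation=cv2.INTER_CUBIC))
E
```

```text
clock: 3.75
eef_pos: [486.9, -100.1, 68.0]
eef_rot: [3.142, -0.0, 3.041]
wrist_force: [-2.3, 1.0, 1.8]
finger_gap: 0.4
finger_force: 1.6
clock 3.75 pos [ 486.9 -100.1   68. ] rot [ 3.142 -0.     3.041] F [-2.25  0.99  1.85] gap 0.38145542351960643
shift cm [-0.11  0.02  1.95]
```

View pics/s3.png

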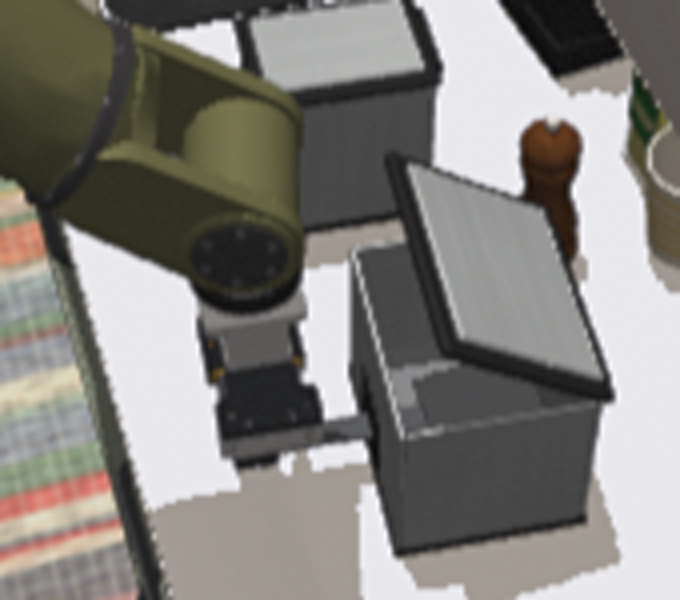

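The lid is about half open, with its front edge at (395,155)-(450,350), and the force is only a few N. I'll press further.

```bash
python3 -m creep '[[-1,[0,0,0.3],0],[-1,[0,0,0.6],0],[-1,[0,0,0.9],0],[-1,[0,0,1.2],0],[-1,[0,0,1.4],0],[-1,[0,0,1.6],0],[-1,[0,0,1.7],0],[-1,[0,0,1.7],0],[-1,[0,0,1.7],0]]'
python3 -m creep '[[-1,[0,0,0.1],0],[-1,[0,0,0.1],0]]'
python3 -m creep '[[-1,[0,0,0.1],0],[-1,[0,0,0.1],0]]'
```

```text
clock: 4.7
eef_pos: [487.2, -100.2, 51.6]
eef_rot: [-3.142, 0.0, 3.041]
wrist_force: [1.9, -0.4, 4.3]
finger_gap: 0.6
finger_force: 1.5
clock: 4.9
eef_pos: [487.1, -100.1, 50.5]
eef_rot: [-3.142, 0.0, 3.041]
wrist_force: [1.2, -0.3, 2.3]
finger_gap: 0.9
finger_force: 1.5
clock: 5.1
eef_pos: [487.1, -100.1, 49.4]
eef_rot: [-3.142, 0.0, 3.041]
wrist_force: [2.4, -0.1, 3.4]
finger_gap: 0.6
finger_force: 1.5
```

```bash
for i in 1; do python3 -m creep '[[-1,[0,0,0.08],0],[-1,[0,0,0.08],0]]'; done
python3 -m creep '[[-1,[0,0,0.05],0],[-1,[0,0,0.05],0]]'
```

```text
clock: 5.3
eef_pos: [487.0, -100.1, 48.6]
eef_rot: [-3.142, 0.0, 3.041]
wrist_force: [1.1, -1.5, 2.6]
finger_gap: 0.6
finger_force: 1.5
clock: 5.5
eef_pos: [487.0, -100.1, 48.1]
eef_rot: [-3.142, 0.0, 3.041]
wrist_force: [1.2, 0.5, 2.5]
finger_gap: 0.5
finger_force: 1.5
```

Run:
```python
from h import *
import cv2
go(488,-100,34.5)
im=manip.camera("side")[150:300,230:400,::-1]
cv2.imwrite("pics/s4.png",cv2.resize(im,None,fx=4,fy=4,interpolation=cv2.INTER_CUBIC))
```

```text
clock 5.5 pos [ 487.  -100.1   48.1] rot [-3.142  0.     3.041] F [1.24 0.53 2.47] gap 0.5485265222999168
shift cm [-0.1   0.02 -0.04]
```

View pics/s4.png

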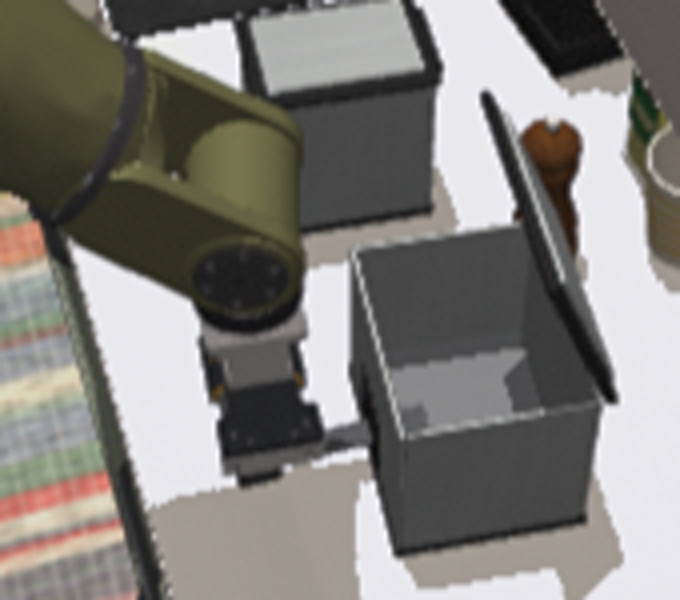

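The lid is almost upright, with its front-left corner at crop (485,95). I'll estimate its angle by projecting that corner.

Run:
```python
from h import *
p=manip.camera_params('side');f=200/np.tan(np.radians(p['fovy'])/2);A=R.from_euler('xyz',p['attitude']).inv()
B=R.from_euler('z',-.1)
for a in (0,1.0,1.1,1.15,1.2,1.26):
  o=[]
  for t in (0,14):
    w=B.apply([70-148*np.cos(a)+t*np.sin(a),89,150+148*np.sin(a)+t*np.cos(a)])+[641,-115,0]
    c=A.apply(w-p['origin']);o+=[(c[0]*f/c[2]+p['cx']-230)*4,(c[1]*f/c[2]+p['cy']-150)*4]
  print(a,np.round(o))
```

```text
0 [336. 241. 336. 228.]
1.0 [434. 105. 451.  94.]
1.1 [453.  94. 471.  85.]
1.15 [462.  90. 481.  81.]
1.2 [473.  85. 492.  77.]
1.26 [485.  80. 505.  73.]
```

About 1.17–1.2 rad. I'll press a little further for margin, watching the force.

```bash
python3 -m creep '[[-1,[0,0,0.06],0],[-1,[0,0,0.06],0]]'
python3 -m creep '[[-1,[0,0,0.05],0],[-1,[0,0,0.05],0]]'
```

```text
clock: 5.75
eef_pos: [487.0, -100.1, 47.5]
eef_rot: [3.142, -0.0, 3.041]
wrist_force: [1.9, 0.2, 3.4]
finger_gap: 0.9
finger_force: 1.4
clock: 5.95
eef_pos: [486.9, -100.1, 47.0]
eef_rot: [-3.142, -0.0, 3.041]
wrist_force: [0.5, 0.8, 3.7]
finger_gap: 0.7
finger_force: 1.4
```

```bash
python3 -m creep '[[-1,[0,0,0.05],0],[-1,[0,0,0.05],0]]'
python3 -m creep '[[-1,[0,0,0.05],0],[-1,[0,0,0.05],0]]'
python3 -m creep '[[-1,[0,0,0.05],0],[-1,[0,0,0.05],0]]'
```

```text
clock: 6.15
eef_pos: [487.0, -100.1, 46.5]
eef_rot: [3.142, -0.0, 3.041]
wrist_force: [0.4, -0.4, 3.8]
finger_gap: 0.9
finger_force: 1.4
clock: 6.35
eef_pos: [487.0, -100.1, 46.0]
eef_rot: [3.142, -0.0, 3.041]
wrist_force: [1.2, 0.6, 2.8]
finger_gap: 0.3
finger_force: 1.4
clock: 6.55
eef_pos: [487.1, -100.1, 45.8]
eef_rot: [-3.142, 0.0, 3.041]
wrist_force: [1.8, 0.3, 6.5]
finger_gap: 0.7
finger_force: 3.2
```

The force jumped to 6.5 N and the descent stalled, so the treadle is at its stop. Hold here for 3.6 s.

```bash
for i in 1; do python3 -m creep '[[-1,[0,0,0],0],[-1,[0,0,0],0],[-1,[0,0,0],0],[-1,[0,0,0],0],[-1,[0,0,0],0],[-1,[0,0,0],0],[-1,[0,0,0],0],[-1,[0,0,0],0],[-1,[0,0,0],0],[-1,[0,0,0],0],[-1,[0,0,0],0],[-1,[0,0,0],0]]'; done
python3 -m creep '[[-1,[0,0,0],0],[-1,[0,0,0],0],[-1,[0,0,0],0],[-1,[0,0,0],0],[-1,[0,0,0],0],[-1,[0,0,0],0],[-1,[0,0,0],0],[-1,[0,0,0],0],[-1,[0,0,0],0],[-1,[0,0,0],0],[-1,[0,0,0],0],[-1,[0,0,0],0]]'
python3 -m creep '[[-1,[0,0,0],0],[-1,[0,0,0],0],[-1,[0,0,0],0],[-1,[0,0,0],0],[-1,[0,0,0],0],[-1,[0,0,0],0],[-1,[0,0,0],0],[-1,[0,0,0],0],[-1,[0,0,0],0],[-1,[0,0,0],0],[-1,[0,0,0],0],[-1,[0,0,0],0]]'
```

```text
clock: 7.75
eef_pos: [487.1, -100.1, 45.8]
eef_rot: [-3.142, 0.0, 3.041]
wrist_force: [1.0, 0.0, 5.9]
finger_gap: 0.5
finger_force: 3.1
clock: 8.95
eef_pos: [487.1, -100.1, 45.8]
eef_rot: [-3.142, 0.0, 3.041]
wrist_force: [0.2, 0.4, 5.3]
finger_gap: 0.6
finger_force: 3.1
clock: 10.15
eef_pos: [487.1, -100.1, 45.8]
eef_rot: [-3.142, 0.0, 3.041]
wrist_force: [1.4, 1.5, 6.9]
finger_gap: 0.1
finger_force: 3.1
```

```bash
python3 -m creep '[[-1,[0,0,-0.1],0],[-1,[0,0,-0.3],0],[-1,[0,0,-0.5],0],[-1,[0,0,-0.7],0],[-1,[0,0,-0.9],0],[-1,[0,0,-1.1],0],[-1,[0,0,-1.3],0],[-1,[0,0,-1.5],0],[-1,[0,0,-1.7],0],[-1,[0,0,-1.9],0],[-1,[0,0,-2.1],0],[-1,[0,0,-2.3],0]]'
python3 -m creep '[[-1,[0,0,-0.2],0],[-1,[0,0,-0.4],0],[-1,[0,0,-0.6],0],[-1,[0,0,-0.8],0],[-1,[0,0,-0.95],0],[-1,[0,0,-1.1],0],[-1,[0,0,-1.25],0],[-1,[0,0,-1.4],0],[-1,[0,0,-1.55],0],[-1,[0,0,-1.7],0],[-1,[0,0,-1.8],0],[-1,[0,0,-1.9],0]]'
python3 -m creep '[[-1,[0,0,-0.1],0],[-1,[0,0,-0.2],0],[-1,[0,0,-0.3],0],[-1,[0,0,-0.4],0],[-1,[0,0,-0.5],0],[-1,[0,0,-0.6],0],[-1,[0,0,-0.7],0],[-1,[0,0,-0.8],0],[-1,[0,0,-0.9],0],[-1,[0,0,-1],0]]'
python3 -m creep '[[-1,[0,0,-1],0],[-1,[0,0,-3],0],[-1,[0,0,-6],0],[-1,[0,0,-8],0],[-1,[0,0,-8],0],[-1,[0,0,-8],0],[-1,[0,0,-8],0]]'
python3 - <<'E'
import cv2
from cell import manip
im=manip.camera("side")[100:300,200:400,::-1]
cv2.imwrite("pics/s5.png",cv2.resize(im,None,fx=3,fy=3,interpolation=cv2.INTER_CUBIC))
E
```

```text
clock: 11.35
eef_pos: [487.2, -100.1, 68.8]
eef_rot: [-3.142, 0.001, 3.041]
wrist_force: [-0.3, 0.1, 2.7]
finger_gap: 0.5
finger_force: 1.4
clock: 12.55
eef_pos: [487.0, -100.1, 87.7]
eef_rot: [-3.142, 0.0, 3.041]
wrist_force: [2.7, -0.6, 3.0]
finger_gap: 0.5
finger_force: 1.3
clock: 13.55
eef_pos: [486.9, -100.1, 97.6]
eef_rot: [3.142, -0.0, 3.041]
wrist_force: [-0.7, -0.1, -0.2]
finger_gap: 0.8
finger_force: 0.0
clock: 14.25
eef_pos: [486.5, -100.0, 176.6]
eef_rot: [3.141, -0.002, 3.041]
wrist_force: [-0.1, -0.1, 0.0]
finger_gap: 0.5
finger_force: 0.0
```

View pics/s5.png

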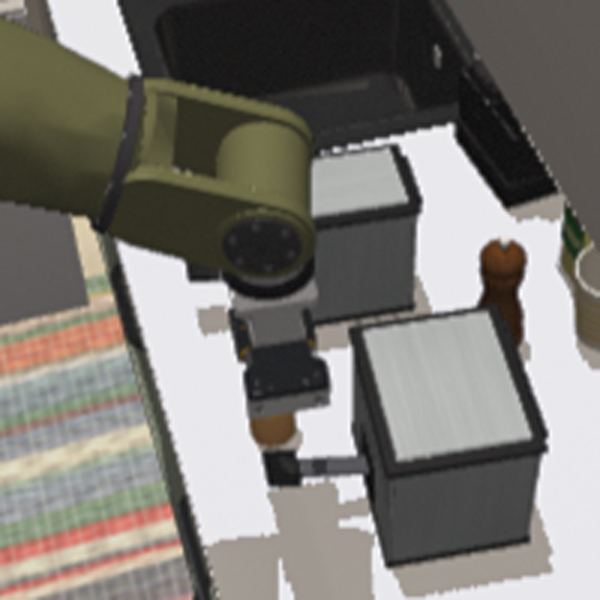

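The lid is shut (front edge at (355,328)-(385,465)), the treadle is up at (282,467), the mustard jar hasn't moved and the gripper is clear.

```bash
python3 -c "
from cell import manip
print(manip.sign_off())"
```

```text
the job is handed in; nothing more can be done
None
```

The job is handed in: I pressed the wide bin's treadle to its stop and held the lid fully open for about 3.6 s, then let it sink shut slowly; nothing else was moved as far as the pictures show, but the hand-in returned no verdict.

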